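Clear the one-hand board and hold its sprung jaw open

TASK

The one-hand cutting board has to be made ready for the lemon: first put all three carrot tops that lie on it into the white scraps tray at its near edge, because they are in the way of the sliding jaw. Then draw the sliding jaw (the one with the steel bar handle) back against its spring, away from the fixed fence, until its outer edge is level with the long line scribed on the board, and finish while still holding it there, so that I can set the lemon in; do not let the jaw snap back, and leave the lemon, the peeler and the salt shaker where they are.

Things in the scene. Friction and masses are not known exactly. Their poses are not given: they have to be found in the camera images.
- prep_board: wooden board, 200 (its x) x 300 (its y) mm, fixed on suction feet. Origin on the table under its centre; its top is 29 mm higher. +x points away from the robot across the board, +y left along the slide. Rail 14 mm high (caps and spring drum at its ends up to 27) along the far edge at x = +83 mm; white fence 38 mm high across the +y end (inner face y = +122 mm). The runway from the jaw to the -y end and the near edge are open.
- long_line (a point): middle of the long line scribed across the board's top (130 mm long, 2 mm wide, along the board's x). A short line (50 mm) 45 mm nearer the fence is not meant.
- jaw (a joint): travel in m of the sprung jaw from rest at the fence towards the board's -y: 0 at rest, 0.085 when its outer lower edge (side away from the fence) is over the long line, 0.110 at the stop. The spring pulls home with 5.4 N at 0, 10.5 N at 0.085. White plate 132 mm across the board, 14 thick, top 38 mm above the board; its grey saddle on the rail reaches 48 mm into the runway side, 26 mm high.
- jaw_handle (a point): middle of the handle on the jaw: a level steel bar, 13 mm in diameter, along the board's x, on two posts 80 mm apart (70 mm of bar free between them). The bar's centre is 74 mm above the board's top, 36 mm above the jaw's top, over the middle of the plate's thickness (7 mm to the fence side of the outer edge). Moves with the jaw.
- scrap_tray: loose white tray with a dark rim, 90 (its x) x 200 (its y) x 24 mm, wall and floor 3 mm, 0.45 kg, standing on the table along the board's near edge. Origin at the centre of its underside; its rim is 5 mm lower than the board's top.
- carrot_a_mid (a point): middle (half-way up) of a loose carrot top, an orange stub 33 mm in diameter at the shoulder (84% of that at the foot) and 33 mm tall, plus 6 mm of stalk stubs; it stands on its cut face on the board, in the jaw's runway. z up.
- carrot_b_mid (a point): middle (half-way up) of a loose carrot top, an orange stub 29 mm in diameter at the shoulder (84% of that at the foot) and 30 mm tall, plus 6 mm of stalk stubs; it stands on its cut face on the board, in the jaw's runway. z up.
- carrot_c_mid (a point): middle (half-way up) of a loose carrot top, an orange stub 26 mm in diameter at the shoulder (84% of that at the foot) and 27 mm tall, plus 6 mm of stalk stubs; it stands on its cut face on the board, in the jaw's runway. z up.
- lemon: loose lemon, 78 x 55 x 56 mm, on the table off the board's right (-y) end; origin at its underside. To be left alone.
- peeler: loose potato peeler, 170 x 25 x 18 mm, lying on the table off the board's left (+y) end; origin at its underside. To be left alone.
- salt_shaker: loose salt shaker, 44 mm in diameter, 90 mm tall, on the table behind the board; origin at its underside. To be left alone.
There are look-alikes about, which are no part of the job. Leave any blue or green look-alike of the part that bears carrot_c_mid alone.

How it is judged:
By the outcome, as a careful person would: the job done as asked, in the order asked, and still so for the second after the job is handed in, while the arm keeps its last pose, push and grip.
It also fails if it takes over 64 s, if anything falls off the work surface, if the arm or the gripper's body presses on something with over 40 N, if the wrist force passes 120 N, or if a joint passes its speed limit or range.

ROBOT

A 7-joint arm with a two-finger parallel gripper is mounted at the origin on a cart in front of the work surface, level with it; the furniture and walls round the work are solid. World frame = base frame: x ahead of the robot, y to its left, z up, the work surface at z = 0. Lengths are in m, angles in rad, forces in N, time in s.
With the tool pointing down it reaches from about 0.425 to 0.875 m from the base axis. Payload 4.7 kg.
Tool frame: the origin (TCP) lies where the fingers leave the gripper's body, on its centre line; the fingertips stand 70 mm ahead of it and the grasp point (between the pads) lies 51 mm ahead of it; z points along the fingers, y is the line along which they close (so a half turn about z gives the same grasp; the last joint's range is limited). The gripper opens to 87 mm and grips with 3 to 60 N. Pads are 19 mm wide; open, the fingers measure 117 mm over their backs; the gripper's body (75 mm by 190 mm) begins 51 mm behind the grasp point.
Start: joints at [1.297, 0.321, -0.07, 1.45, 0.023, 1.371, -0.057], TCP at [0.184, -0.623, 0.292] pointing down, gripper open.
Joint ranges: [-2.86, 2.86], [-0.3, 2.09], [-1.38, 1.24], [0.06, 2.45], [-1.56, 4.7], [0.09, 2.05], [-2.69, 2.69]. Speed limits (rad/s): [2.57, 2.57, 3.14, 3.14, 3.14, 3.14, 3.14].

INTERFACE

Orientations are given as a rotation vector (axis times angle).
In Python, from bench import ctrl gives the robot as it stands.
- The arm moves only by the tool drive_tool, never from a script. Its argument "motion" is a list of rows, each a list of 3 entries, a list of its own where there are three numbers: the shift along the tool's x, y, z in cm, then the turn, a rotation vector about the tool's x, y, z in degrees, then the opening, from -1 (shut) to 1 (fully open). In form: [[[x, y, z], [ax, ay, az], claw], ...]. A call has 1 to 12 rows; each row shifts and turns the commanded pose from where the row before left it, along the tool's axes as they then stand; what a row does not reach is not made up. A row lasts 1/8 s, in which the tool goes at most 62.5 mm and 10.7 degrees, less where a joint would pass 70% of its speed; a pose out of reach is approached as far as the arm can. A call with a gripper value outside its range is refused whole. The fingers move at their own pace and stop on an object; "force" is the grip in N (left out, the last holds). Time passes only in rows, so rows that do not move let the fingers close. It gives the time, the measured TCP pose, the force, the opening and the grip force at its end, in the units of the state.
- ctrl.get_state(): the state, without advancing time (a new reading comes with each control period).
- ctrl.get_image(name): name is "scene" or "top" or "wrist"; returns the picture (384x512x3 uint8, red, green, blue); there is no depth.
- ctrl.calibration(name): a dict with "K" (3x3 intrinsics, pixels), "origin" and "attitude" of the camera in the world; the wrist camera has in their place "tool_from_camera" (4x4, takes a point from camera to tool coordinates, whose origin is the TCP and whose axes are the flange's). Camera axes: x right, y up, looking along -z (the intrinsics and any distortion apply to the point x, -y, -z); pixel columns grow to the right and rows downward; lengths in m; the calibration is good to about 2 mm. A picture is of the moment at which its call begins: read the wrist's pose just before it. calibration takes no time and is no camera call.
- ctrl.close_job(): hands the job in; it is judged then, once.
The state is a dict: "time": time; "joint_positions": joint angles; "qd": joint speeds; "joint_torque": joint torques, N m; "position": TCP position; "tool_rot": TCP orientation; "ft_force": force on the tool from outside, world axes, zero at the start; "torque": the same for the moment, N m; "grip_width": opening from 0.0 (shut) to 1.0 (fully open); "grip_force": force on a finger pad.
Only numpy, scipy, OpenCV 4.12 (cv2) and the standard library are available. Lean on these libraries where they do the work, as an engineer would, in place of code of your own. Each camera call takes 0.05 s, during which the arm holds its last target. There are 200 camera calls.

## Working session

There is one attempt and no reset: what is moved stays moved. The work goes in short steps, Python scripts to look and compute and a tool call to move; the robot and the scene stay as the last step left them, time stands still between calls to the robot, and variables do not carry over. Pictures are saved under pics/ and viewed, at most 10 in all, crops included, and the job is handed in when it is done.

Besides the shell and the picture viewer there is one more tool, called after "Emit:" in YAML: its name, and indented under it one key for each argument. drive_tool: Moves the arm, as the interface text tells. Its arguments: {"type":"object","properties":{"motion":{"type":"array","items":{"type":"array"}},"force":{"type":"number"}},"required":["motion"]}

```bash
mkdir -p pics; ls
python3 - <<'E'
from bench import ctrl
import cv2, numpy as np
for n in ("scene","top"):
    im=ctrl.get_image(n); cv2.imwrite(f"pics/{n}0.png",im[:,:,::-1])
    c=ctrl.calibration(n); print(n,{k:np.round(v,4).tolist() if not isinstance(v,str) else v for k,v in c.items()})
print(ctrl.calibration("wrist"))
s=ctrl.get_state(); print(s)
a=cv2.imread("pics/top0.png"); cv2.imwrite("pics/top0b.png",cv2.resize(a,(800,600),interpolation=cv2.INTER_CUBIC))
E
```

```text
pics
scene {'K': [[390.0623, 0.0, 257.9337], [0.0, 390.0623, 193.7728], [0.0, 0.0, 1.0]], 'origin': [0.2773, 0.6312, 0.6463], 'attitude': [0.3038, -1.0727, -2.41]}
top {'K': [[407.0482, 0.0, 258.3994], [0.0, 407.0482, 195.0353], [0.0, 0.0, 1.0]], 'origin': [0.5368, 0.0929, 0.978], 'attitude': [0.0697, -0.0812, -1.5756]}
{'K': array([[332.17891304,   0.        , 253.42383555],
       [  0.        , 332.17891304, 186.94028158],
       [  0.        ,   0.        ,   1.        ]]), 'tool_from_camera': array([[ 2.05844193e-04,  9.70394742e-01,  2.41524330e-01,
         6.58974515e-02],
       [ 9.99999613e-01, -4.06375564e-04,  7.80462147e-04,
         3.69241227e-04],
       [ 8.55505950e-04,  2.41524076e-01, -9.70394450e-01,
        -9.39662199e-02],
       [ 0.00000000e+00,  0.00000000e+00,  0.00000000e+00,
         1.00000000e+00]])}
{'time': 0.1, 'joint_positions': array([ 1.29712139,  0.32175469, -0.07009927,  1.45156696,  0.02258443,
        1.37076214, -0.05689187]), 'qd': array([ 4.40975318e-04, -1.51919690e-03, -2.92304125e-04, -4.17742978e-03,
       -1.02014680e-04,  4.42374691e-05,  1.44978814e-05]), 'joint_torque': array([ 6.89181525e-05, -4.92570198e+01, -4.05538296e-01, -3.13397312e+01,
       -6.40566624e-02,  3.94420791e-02,  5.12072245e-05]), 'position': array([ 0.18435018, -0.62292277,  0.29126009]), 'tool_rot': array([-3.10745957e+00, -4.50310493e-01,  4.95223377e-04]), 'ft_force': array([-0.02969221,  0.503653  , -0.21091462]), 'torque': array([ 0.02113179,  0.01064227, -0.02763474]), 'grip_force': 0.0, 'grip_width': 0.9988683191464015}
```

View pics/top0b.png

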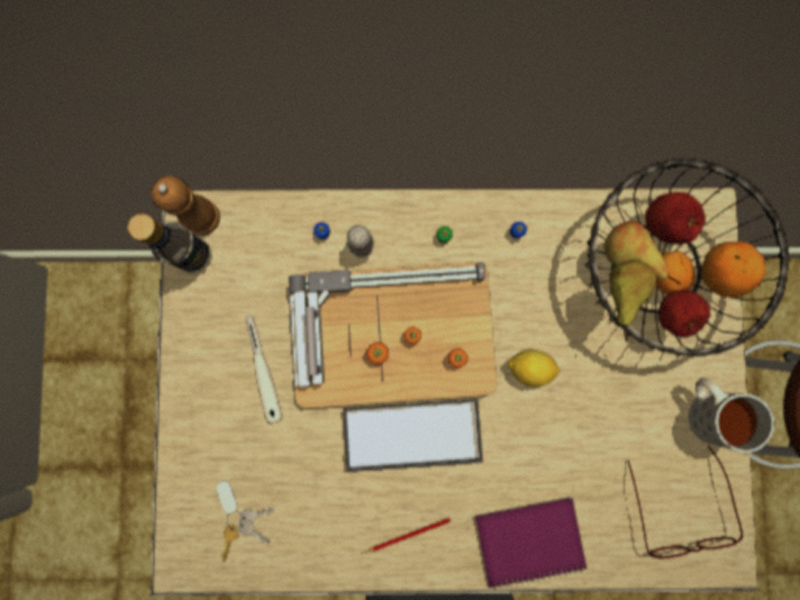

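View pics/scene0.png

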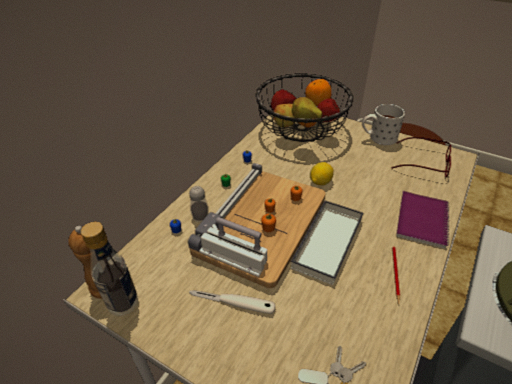

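The top view (800x600) shows three orange tops on the board at (377,353), (412,336) and (457,358). The blue and green look-alikes at (321,231), (444,234) and (518,230) lie off the board and are not meant. The long line runs (377,295)–(382,381), the short line is at (349,340), the tray at (412,436), and the jaw and handle at (312,338).

```bash
cat > h.py <<'E'
from bench import ctrl
import cv2, numpy as np
from scipy.spatial.transform import Rotation as R
def cam(n,st=None):
    c=ctrl.calibration(n)
    if n=="wrist":
        T=c["tool_from_camera"]; Rt=R.from_rotvec(st["tool_rot"]).as_matrix()
        return c["K"],Rt@T[:3,3]+st["position"],Rt@T[:3,:3]
    return c["K"],np.array(c["origin"]),R.from_rotvec(c["attitude"]).as_matrix()
def p2w(n,u,v,z,st=None):
    K,o,A=cam(n,st); d=A@np.array([(u-K[0,2])/K[0,0],-(v-K[1,2])/K[1,1],-1.])
    return o+d*(z-o[2])/d[2]
def orange(im):
    h=cv2.cvtColor(im,cv2.COLOR_RGB2HSV)
    m=cv2.inRange(h,(3,170,110),(14,255,255))
    n,l,s,c=cv2.connectedComponentsWithStats(m)
    return [(c[i],s[i,4],s[i,:4]) for i in range(1,n) if s[i,4]>15]
E
python3 - <<'E'
from h import *
im=cv2.imread("pics/top0.png")[:,:,::-1].copy()
for c,a,b in orange(im): print(np.round(c,1),a,np.round(p2w("top",*c,.045),4))
s=.64
P={"BLn":(296,408,.029),"BRn":(496,391,.029),"line0":(377,295,.029),"line1":(382,381,.029),"short0":(349,323,.029),"short1":(350,356,.029),
"railL":(297,283,.05),"railR":(481,272,.043),"handle0":(310,308,.103),"handle1":(312,372,.103),
"tA":(345,408,.024),"tB":(478,401,.024),"tC":(481,461,.024),"tD":(347,470,.024)}
W={}
for k,(u,v,z) in P.items(): W[k]=p2w("top",u*s,v*s,z); print(k,np.round(W[k],4))
crop=im[155:275,175:330]; cv2.imwrite("pics/crop1.png",cv2.resize(crop,(775,600),interpolation=cv2.INTER_CUBIC)[:,:,::-1])
E
```

```text
[433.3 126.8] 18 [ 0.7853 -0.3261  0.045 ]
[442.3 127.6] 17 [ 0.7833 -0.3471  0.045 ]
[446.2 145.8] 28 [ 0.7397 -0.3541  0.045 ]
[397.7 144.9] 18 [ 0.7425 -0.2405  0.045 ]
[407.6 144.4] 25 [ 0.7436 -0.2637  0.045 ]
[468.7 171.5] 507 [ 0.6789 -0.4035  0.045 ]
[435.2 178.7] 166 [ 0.6625 -0.3244  0.045 ]
[435.2 199.3] 26 [ 0.6143 -0.3222  0.045 ]
[450. 198.] 28 [ 0.6172 -0.3566  0.045 ]
[263.5 214.7] 68 [0.5813 0.0742 0.045 ]
[241.2 225.9] 120 [0.5561 0.1254 0.045 ]
[292.4 228.8] 89 [0.5488 0.0085 0.045 ]
[264.7 340.9] 16 [0.3004 0.0738 0.045 ]
[253.8 345.1] 16 [0.2916 0.0982 0.045 ]
BLn [0.4762 0.2454 0.029 ]
BRn [ 0.4991 -0.0502  0.029 ]
line0 [0.6431 0.1256 0.029 ]
line1 [0.5149 0.1185 0.029 ]
short0 [0.6013 0.1676 0.029 ]
short1 [0.5521 0.166  0.029 ]
railL [0.6592 0.2424 0.05  ]
railR [ 0.6751 -0.0294  0.043 ]
handle0 [0.6173 0.2156 0.103 ]
handle1 [0.5294 0.2122 0.103 ]
tA [0.4754 0.1737 0.024 ]
tB [ 0.4843 -0.0239  0.024 ]
tC [ 0.3967 -0.0268  0.024 ]
tD [0.3852 0.1705 0.024 ]
```

View pics/crop1.png

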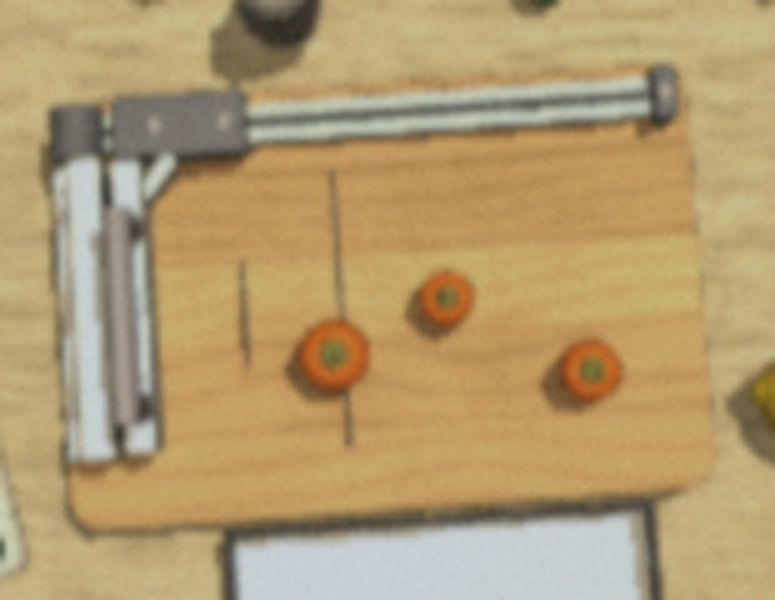

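The crop confirms the orange tops: A (largest, on the long line) at crop (334,354), C (smallest) at (445,298) and B at (591,370). The jaw is at rest on the left, and its handle is the bar at (120,315). World positions agree with the given sizes: A (0.556,0.1245), C (0.582,0.074), B (0.549,0.008), tray centre (0.435,0.073), board yaw about 4°.

```bash
cat >> h.py <<'E'
def plan(pos,yaw,st=None,step=5.5,claw=1,start=None):
    """print rows (cm, deg) from the present pose through pos list [(x,y,z,yaw)]"""
    if start is None:
        s=ctrl.get_state(); start=(s["position"],R.from_rotvec(s["tool_rot"]))
    p,r=np.array(start[0]),start[1]
    goal=R.from_euler("zx",[yaw,180],degrees=True); pos=np.array(pos)
    n=int(np.ceil(max(np.linalg.norm(pos-p)*100/step,np.degrees((r.inv()*goal).magnitude())/9.5,1)))
    rows=[]
    for i in range(n):
        k=n-i
        d=np.round(r.inv().apply((pos-p)/k)*100,1); t=np.round(np.degrees((r.inv()*goal).as_rotvec())/k,1)
        p=p+r.apply(d/100); r=r*R.from_rotvec(np.radians(t)); rows.append([(d+0).tolist(),(t+0).tolist(),claw])
    print(n,str(rows).replace(" ","")); return p,r
E
python3 - <<'E'
from h import *
q=plan((.556,.1245,.20),94)
plan((.556,.1245,.104),94,start=q)
E
```

```text
16 [[[3.6,-3.8,0.6],[0.0,0.0,6.9],1],[[3.1,-4.2,0.6],[0.0,0.0,6.9],1],[[2.5,-4.6,0.6],[0.0,0.0,6.9],1],[[2.0,-4.8,0.6],[0.0,0.0,6.9],1],[[1.4,-5.0,0.6],[0.0,0.0,6.9],1],[[0.8,-5.2,0.6],[0.0,0.0,6.9],1],[[0.1,-5.2,0.6],[0.0,0.0,6.9],1],[[-0.5,-5.2,0.6],[0.0,0.0,6.9],1],[[-1.1,-5.1,0.6],[0.0,0.0,6.9],1],[[-1.7,-4.9,0.5],[0.0,0.0,6.9],1],[[-2.3,-4.7,0.6],[0.0,0.0,6.9],1],[[-2.8,-4.4,0.5],[0.0,0.0,6.9],1],[[-3.4,-4.0,0.6],[0.0,0.0,6.9],1],[[-3.8,-3.5,0.5],[0.0,0.0,6.9],1],[[-4.2,-3.1,0.6],[0.0,0.0,6.9],1],[[-4.5,-2.5,0.5],[0.0,0.1,7.0],1]]
2 [[[0.0,0.0,4.8],[0.0,0.0,0.0],1],[[-0.1,0.0,4.8],[0.0,0.0,0.0],1]]
```

```bash
sed -i 's/"zx"/"ZX"/' h.py
python3 - <<'E'
from h import *
q=plan((.556,.1245,.20),94)
plan((.556,.1245,.104),94,start=q)
E
```

```text
16 [[[3.6,-3.8,0.6],[0.0,0.0,-4.8],1],[[3.9,-3.5,0.6],[0.0,0.0,-4.8],1],[[4.1,-3.2,0.6],[0.0,0.0,-4.9],1],[[4.4,-2.8,0.6],[0.0,0.0,-4.8],1],[[4.6,-2.4,0.6],[0.0,0.0,-4.9],1],[[4.8,-2.0,0.6],[0.0,0.0,-4.8],1],[[5.0,-1.6,0.6],[0.0,0.0,-4.9],1],[[5.1,-1.2,0.6],[0.0,0.0,-4.8],1],[[5.2,-0.8,0.6],[0.0,0.0,-4.9],1],[[5.2,-0.3,0.5],[0.0,0.0,-4.8],1],[[5.2,0.1,0.6],[0.0,0.0,-4.9],1],[[5.2,0.6,0.5],[0.0,0.0,-4.8],1],[[5.1,1.0,0.6],[0.0,0.0,-4.9],1],[[5.0,1.4,0.5],[0.0,0.0,-4.8],1],[[4.9,1.8,0.6],[0.0,0.0,-4.9],1],[[4.7,2.2,0.5],[0.0,-0.1,-4.8],1]]
2 [[[0.0,0.0,4.8],[0.0,0.0,0.0],1],[[0.0,0.0,4.8],[0.0,0.0,0.0],1]]
```

Emit:
drive_tool:
  motion:
    - [[3.6, -3.8, 0], [0, 0, -4.8], 1]
    - [[3.9, -3.5, 0], [0, 0, -4.8], 1]
    - [[4.1, -3.2, 0], [0, 0, -4.9], 1]
    - [[4.4, -2.8, 0], [0, 0, -4.8], 1]
    - [[4.6, -2.4, 0], [0, 0, -4.9], 1]
    - [[4.8, -2.0, 0], [0, 0, -4.8], 1]
    - [[5.0, -1.6, 0], [0, 0, -4.9], 1]
    - [[5.1, -1.2, 0], [0, 0, -4.8], 1]
    - [[5.2, -0.8, 0], [0, 0, -4.9], 1]
    - [[5.2, -0.3, 0], [0, 0, -4.8], 1]
  force: 20

```text
time: 1.35
position: [0.4182, -0.1543, 0.2921]
tool_rot: [2.649, 1.689, -0.001]
ft_force: [1.3, 0.7, 0.1]
grip_width: 1.001
grip_force: 0.0
```

Emit:
drive_tool:
  motion:
    - [[5.2, 0.1, 1.0], [0, 0, -4.9], 1]
    - [[5.2, 0.6, 1.0], [0, 0, -4.8], 1]
    - [[5.1, 1.0, 1.0], [0, 0, -4.9], 1]
    - [[5.0, 1.4, 1.0], [0, 0, -4.8], 1]
    - [[4.9, 1.8, 2.0], [0, 0, -4.9], 1]
    - [[4.7, 2.2, 2.0], [0, 0, -4.8], 1]
    - [[0, 0, 0], [0, 0, 0], 1]

```text
time: 2.22
position: [0.5548, 0.1289, 0.2097]
tool_rot: [-2.13, -2.301, 0.001]
ft_force: [-0.6, -1.3, -0.0]
grip_width: 1.002
grip_force: 0.0
```

Run:
```python
from h import *
st=ctrl.get_state(); im=ctrl.get_image("wrist"); cv2.imwrite("pics/w1.png",im[:,:,::-1])
print(st["time"],st["position"],st["joint_positions"].round(2),st["ft_force"].round(1))
for c,a,b in orange(im): print(np.round(c,1),a,[np.round(p2w("wrist",*c,z,st),4) for z in (.045,.058)])
plan((.556,.1245,.104),94)
```

```text
2.225 [0.55479851 0.12890956 0.20967407] [ 0.45  0.32 -0.85  1.73  0.25  1.21 -0.39] [-0.6 -1.3 -0. ]
[255.6 198.4] 941 [array([0.5568, 0.1214, 0.045 ]), array([0.5565, 0.125 , 0.058 ])]
[282.3 270.3] 92 [array([0.5845, 0.0596, 0.045 ]), array([0.5828, 0.0663, 0.058 ])]
2 [[[-0.1,0.1,5.3],[-0.1,-0.1,0.1],1],[[-0.1,0.0,5.4],[-0.1,0.0,0.1],1]]
```

View pics/w1.png

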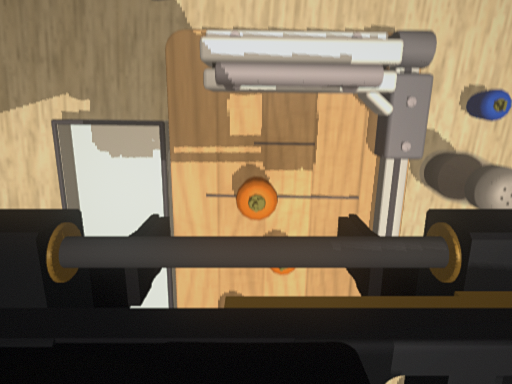

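The wrist view has A at (256,199) on the long line, the handle bar spanning (218–383,75), and the rail and saddle to the right. A is at (0.5565,0.1245), agreeing with the top view, so I descend and grip.

Emit:
drive_tool:
  motion:
    - [[-0.2, 0.1, 5.3], [0, 0, 0], 1]
    - [[-0.2, 0.1, 4.3], [0, 0, 0], 1]
    - [[0, 0, 1.0], [0, 0, 0], 1]
    - [[0, 0, 0], [0, 0, 0], -0.6]
    - [[0, 0, 0], [0, 0, 0], -0.6]
    - [[0, 0, 0], [0, 0, 0], -0.6]
    - [[0, 0, 0], [0, 0, 0], -0.6]
    - [[0, 0, 0], [0, 0, 0], -0.6]
  force: 20

```text
time: 3.28
position: [0.5584, 0.1204, 0.1066]
tool_rot: [2.142, 2.297, 0.0]
ft_force: [-1.0, 0.5, 0.2]
grip_width: 0.519
grip_force: 0.0
```

Run:
```python
from h import *
st=ctrl.get_state();print(st["grip_width"]*87,st["grip_force"],st["position"])
for z,uv in ((.103,[(218,75),(383,75)]),(.029,[(207,195),(358,198),(254,143),(316,143)])):
  s0=dict(st,position=np.array([.55479851,.12890956,.20967407]),tool_rot=np.array([-2.13,-2.301,.001]))
  for p in uv: print(z,p2w("wrist",*p,z,s0).round(4))
```

```text
45.135204267141276 0.0 [0.55839067 0.12038109 0.1065629 ]
0.103 [0.528  0.2093 0.103 ]
0.103 [0.6225 0.2166 0.103 ]
0.029 [0.5154 0.1166 0.029 ]
0.029 [0.6446 0.1241 0.029 ]
0.029 [0.5521 0.164  0.029 ]
0.029 [0.603 0.168 0.029]
```

Emit:
drive_tool:
  motion:
    - [[0.3, 0, 0.1], [0, 0, 0], -0.6]
    - [[0, 0, 0], [0, 0, 0], -0.6]
    - [[0, 0, 0], [0, 0, 0], -0.6]
    - [[0, 0, 0], [0, 0, 0], -0.6]
  force: 20

```text
time: 3.78
position: [0.558, 0.1233, 0.1051]
tool_rot: [-2.143, -2.297, 0.0]
ft_force: [-0.7, -1.0, 0.6]
grip_width: 0.351
grip_force: 20.0
```

Run:
```python
from h import *
st=ctrl.get_state();p=st["position"]
q=plan(p+[0,0,.07],94,claw=-.6)
q=plan((.437,.13,.16),4,claw=-.6,start=q)
q=plan((.437,.13,.086),4,claw=-.6,start=q)
```

```text
2 [[[0.0,0.0,-3.5],[0.0,0.0,0.0],-0.6],[[0.0,0.0,-3.5],[0.0,0.0,0.0],-0.6]]
10 [[[0.2,-1.2,0.2],[0.0,0.0,9.0],-0.6],[[0.0,-1.2,0.1],[0.0,0.0,9.0],-0.6],[[-0.2,-1.2,0.2],[0.0,0.0,9.0],-0.6],[[-0.4,-1.1,0.1],[0.0,0.0,9.0],-0.6],[[-0.6,-1.1,0.2],[0.0,0.0,9.0],-0.6],[[-0.8,-0.9,0.1],[0.0,0.0,9.0],-0.6],[[-0.9,-0.8,0.2],[0.0,0.0,9.0],-0.6],[[-1.0,-0.7,0.1],[0.0,0.0,9.0],-0.6],[[-1.1,-0.5,0.2],[0.0,0.0,9.0],-0.6],[[-1.2,-0.3,0.1],[0.0,0.0,9.0],-0.6]]
2 [[[0.0,0.0,3.7],[0.0,0.0,0.0],-0.6],[[0.0,0.0,3.7],[0.0,0.0,0.0],-0.6]]
```

Emit:
drive_tool:
  motion:
    - [[0, 0, -3.5], [0, 0, 0], -0.6]
    - [[0, 0, -3.5], [0, 0, 0], -0.6]
    - [[0.2, -1.2, 0.2], [0, 0, 9], -0.6]
    - [[0, -1.2, 0.1], [0, 0, 9], -0.6]
    - [[-0.2, -1.2, 0.2], [0, 0, 9], -0.6]
    - [[-0.4, -1.1, 0.1], [0, 0, 9], -0.6]
    - [[-0.6, -1.1, 0.2], [0, 0, 9], -0.6]
    - [[-0.8, -0.9, 0.1], [0, 0, 9], -0.6]
    - [[-0.9, -0.8, 0.2], [0, 0, 9], -0.6]
    - [[-1.0, -0.7, 0.1], [0, 0, 9], -0.6]
    - [[-1.1, -0.5, 0.2], [0, 0, 9], -0.6]
    - [[-1.2, -0.3, 0.1], [0, 0, 9], -0.6]

```text
time: 5.28
position: [0.4365, 0.1297, 0.1602]
tool_rot: [3.14, 0.102, -0.0]
ft_force: [0.6, -0.1, -0.6]
grip_width: 0.351
grip_force: 20.0
```

Emit:
drive_tool:
  motion:
    - [[0, 0, 0], [0, 0, 0], -0.6]
    - [[0, 0, 0], [0, 0, 0], -0.6]

```text
time: 5.52
position: [0.4375, 0.1297, 0.1604]
tool_rot: [3.139, 0.113, 0.001]
ft_force: [-0.4, -0.8, -0.1]
grip_width: 0.353
grip_force: 20.0
```

Run:
```python
from h import *
st=ctrl.get_state();print(st["joint_positions"].round(2))
im=ctrl.get_image("scene"); cv2.imwrite("pics/s1.png",cv2.resize(im[130:310,150:400],(750,540),interpolation=cv2.INTER_CUBIC)[:,:,::-1])
q=plan((.437,.13,.086),4,claw=-.6)
```

```text
[ 0.35  0.06 -0.71  2.05  0.04  1.05 -1.88]
2 [[[0.0,0.0,3.7],[0.0,0.0,0.0],-0.6],[[-0.1,0.0,3.7],[0.0,0.0,0.1],-0.6]]
```

View pics/s1.png

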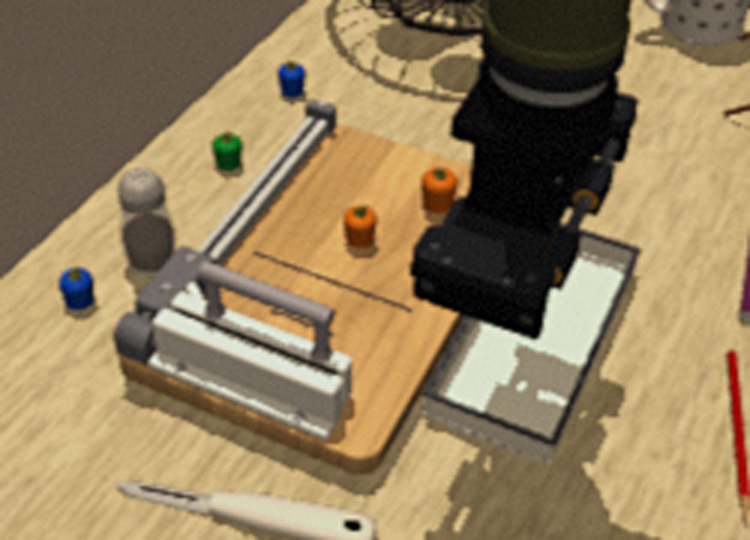

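A is held over the tray, which has not moved. The other two carrots, the jaw and the bystanders are untouched. I lower it and release gently.

Emit:
drive_tool:
  motion:
    - [[0, 0.9, 3.5], [0, 0, 0], -0.6]
    - [[-0.1, 0, 3.0], [0, 0, 0], -0.6]
    - [[0, 0, 1.1], [0, 0, 0], -0.6]
    - [[0, 0, 0], [0, 0, 0], -0.6]
    - [[0, 0, 0], [0, 0, 0], 0.0]
    - [[0, 0, 0], [0, 0, 0], 0.0]
    - [[0, 0, -3], [0, 0, 0], 0.0]
    - [[0, 0, -5], [0, 0, 0], 0.3]

```text
time: 6.58
position: [0.4356, 0.1204, 0.1645]
tool_rot: [-3.14, -0.11, 0.004]
ft_force: [2.3, -0.3, 0.6]
grip_width: 0.546
grip_force: 0.0
```

Run:
```python
from h import *
q=plan((.549,.0085,.19),4,claw=1)
q=plan((.549,.0085,.102),4,claw=1,start=q)
```

```text
3 [[[3.5,4.0,-0.9],[0.0,0.1,0.0],1],[[3.5,4.0,-0.8],[0.0,0.0,0.0],1],[[3.5,4.0,-0.9],[0.0,0.1,0.0],1]]
2 [[[0.0,0.0,4.4],[0.0,0.0,0.0],1],[[0.0,0.0,4.4],[0.0,0.0,0.0],1]]
```

Emit:
drive_tool:
  motion:
    - [[3.5, 4.0, -0.9], [0, 0, 0], 0.4]
    - [[3.5, 4.0, -0.8], [0, 0, 0], 0.4]
    - [[3.5, 4.0, -0.9], [0, 0, 0], 0.4]
    - [[0, 0, 0], [0, 0, 0], 0.4]
    - [[0, 0, 4.4], [0, 0, 0], 0.4]
    - [[0, 0, 3.4], [0, 0, 0], 0.4]
    - [[0, 0, 1], [0, 0, 0], 0.4]
    - [[0, 0, 0], [0, 0, 0], 0.4]

```text
time: 7.58
position: [0.5496, 0.0088, 0.1026]
tool_rot: [-3.14, -0.111, 0.0]
ft_force: [0.1, -0.2, -0.6]
grip_width: 0.698
grip_force: 0.0
```

Emit:
drive_tool:
  motion:
    - [[0, 0, 0], [0, 0, 0], -0.7]
    - [[0, 0, 0], [0, 0, 0], -0.7]
    - [[0, 0, 0], [0, 0, 0], -0.7]
    - [[0, 0, 0], [0, 0, 0], -0.7]
    - [[0, 0, 0], [0, 0, 0], -0.7]
    - [[0, 0, 0], [0, 0, 0], -0.7]
  force: 20

```text
time: 8.32
position: [0.5499, 0.0081, 0.1025]
tool_rot: [3.139, 0.109, 0.0]
ft_force: [-1.4, -0.1, 3.0]
grip_width: 0.308
grip_force: 20.0
```

Run:
```python
from h import *
p=ctrl.get_state()["position"]
q=plan(p+[0,0,.05],4,claw=-.7)
q=plan((.44,.02,.15),4,claw=-.7,start=q)
q=plan((.44,.02,.084),4,claw=-.7,start=q)
```

```text
1 [[[0.0,0.0,-5.0],[0.0,0.0,0.0],-0.7]]
3 [[[-3.6,-0.6,0.1],[0.0,0.0,0.0],-0.7],[[-3.6,-0.7,0.1],[0.0,0.0,0.0],-0.7],[[-3.7,-0.6,0.0],[0.0,0.0,0.0],-0.7]]
2 [[[0.0,0.0,3.3],[0.0,0.0,0.0],-0.7],[[0.0,0.0,3.3],[0.0,0.0,0.0],-0.7]]
```

Emit:
drive_tool:
  motion:
    - [[0, 0, -5], [0, 0, 0], -0.7]
    - [[-3.6, -0.8, 0.1], [0, 0, 0], -0.7]
    - [[-3.6, -0.8, 0.1], [0, 0, 0], -0.7]
    - [[-3.7, -0.8, 0], [0, 0, 0], -0.7]
    - [[0, 0, 0], [0, 0, 0], -0.7]
    - [[0, 0, 3], [0, 0, 0], -0.7]
    - [[0, 0, 3], [0, 0, 0], -0.7]
    - [[0, 0, 0.9], [0, 0, 0], -0.7]
    - [[0, 0, 0], [0, 0, 0], -0.7]
    - [[0, 0, 0], [0, 0, 0], -0.1]
    - [[0, 0, 0], [0, 0, 0], -0.1]
    - [[0, 0, -3], [0, 0, 0], -0.1]

```text
time: 9.82
position: [0.438, 0.0245, 0.1106]
tool_rot: [-3.139, -0.109, 0.005]
ft_force: [-1.0, -0.4, 0.1]
grip_width: 0.44
grip_force: 0.0
```

Run:
```python
from h import *
p=ctrl.get_state()["position"]
q=plan((.46,.05,.17),4,claw=.3)
q=plan((.582,.074,.17),4,claw=.3,start=q)
q=plan((.582,.074,.101),4,claw=.3,start=q)
```

```text
2 [[[1.2,-1.2,-3.0],[0.0,0.1,0.0],0.3],[[1.2,-1.2,-2.9],[0.0,0.1,0.0],0.3]]
3 [[[4.1,-0.5,0.0],[0.0,0.0,0.0],0.3],[[4.1,-0.5,0.0],[0.0,0.0,0.0],0.3],[[4.1,-0.5,0.0],[0.0,0.0,0.0],0.3]]
2 [[[0.0,0.0,3.4],[0.0,0.0,0.0],0.3],[[0.0,0.0,3.5],[0.0,0.0,0.0],0.3]]
```

Emit:
drive_tool:
  motion:
    - [[0, 0, -4], [0, 0, 0], -0.1]
    - [[1.2, -1.2, -1], [0, 0, 0], 0.3]
    - [[1.2, -1.2, -0.9], [0, 0, 0], 0.3]
    - [[4.1, -0.5, 0], [0, 0, 0], 0.3]
    - [[4.1, -0.5, 0], [0, 0, 0], 0.3]
    - [[4.1, -0.5, 0], [0, 0, 0], 0.3]
    - [[0, 0, 0], [0, 0, 0], 0.3]
    - [[0, 0, 3.4], [0, 0, 0], 0.3]
    - [[0, 0, 2.5], [0, 0, 0], 0.3]
    - [[0, 0, 1], [0, 0, 0], 0.3]
    - [[0, 0, 0], [0, 0, 0], 0.3]

```text
time: 11.2
position: [0.5826, 0.0743, 0.1009]
tool_rot: [-3.14, -0.11, 0.002]
ft_force: [-1.1, 0.1, 0.1]
grip_width: 0.65
grip_force: 0.0
```

Emit:
drive_tool:
  motion:
    - [[0, 0, 0], [0, 0, 0], -0.75]
    - [[0, 0, 0], [0, 0, 0], -0.75]
    - [[0, 0, 0], [0, 0, 0], -0.75]
    - [[0, 0, 0], [0, 0, 0], -0.75]
    - [[0, 0, 0], [0, 0, 0], -0.75]
    - [[0, 0, 0], [0, 0, 0], -0.75]
  force: 20

```text
time: 11.95
position: [0.5833, 0.0736, 0.1014]
tool_rot: [3.139, 0.109, 0.0]
ft_force: [-0.5, -1.6, 1.1]
grip_width: 0.281
grip_force: 20.0
```

Run:
```python
from h import *
im=ctrl.get_image("scene"); cv2.imwrite("pics/s2.png",cv2.resize(im[130:310,150:400],(750,540),interpolation=cv2.INTER_CUBIC)[:,:,::-1])
p=ctrl.get_state()["position"]
q=plan(p+[0,0,.055],4,claw=-.75)
q=plan((.44,.072,.15),4,claw=-.75,start=q)
q=plan((.44,.072,.081),4,claw=-.75,start=q)
```

```text
1 [[[0.0,0.0,-5.5],[0.0,0.0,0.0],-0.75]]
3 [[[-4.8,-0.3,0.2],[0.0,0.0,0.0],-0.75],[[-4.8,-0.3,0.2],[0.0,0.0,0.0],-0.75],[[-4.7,-0.2,0.2],[0.0,0.0,0.0],-0.75]]
2 [[[0.0,0.0,3.5],[0.0,0.0,0.0],-0.75],[[0.0,0.0,3.4],[0.0,0.0,0.0],-0.75]]
```

View pics/s2.png

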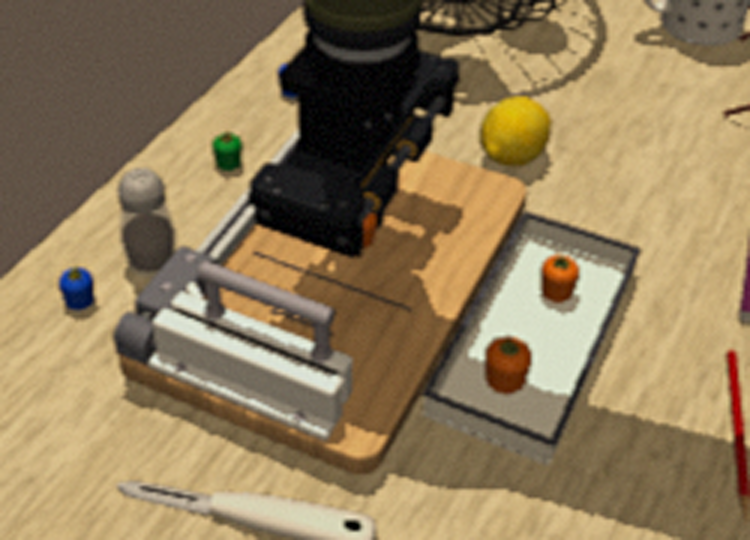

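A and B stand upright in the tray, at crop (507,365) and (560,277). C is gripped on the board. The gap between A and B is tight for opening along y, so I'll turn 90° to set C down.

Run:
```python
from h import *
p=ctrl.get_state()["position"]
q=plan(p+[0,0,.055],4,claw=-.75)
q=plan((.436,.072,.155),94,claw=-.75,start=q)
```

```text
1 [[[0.0,0.0,-5.5],[0.0,0.0,0.0],-0.75]]
10 [[[-1.5,-0.1,0.0],[0.0,0.0,-9.0],-0.75],[[-1.4,-0.3,0.0],[0.0,0.0,-9.0],-0.75],[[-1.4,-0.5,0.0],[0.0,0.0,-9.0],-0.75],[[-1.3,-0.7,0.0],[0.0,0.0,-9.0],-0.75],[[-1.1,-0.9,0.0],[0.0,0.0,-9.0],-0.75],[[-1.0,-1.1,0.0],[0.0,0.0,-9.0],-0.75],[[-0.8,-1.3,0.0],[0.0,0.0,-9.0],-0.75],[[-0.6,-1.4,0.0],[0.0,0.0,-9.0],-0.75],[[-0.3,-1.4,0.1],[0.0,0.0,-9.0],-0.75],[[-0.1,-1.4,0.0],[0.0,0.0,-9.0],-0.75]]
```

Emit:
drive_tool:
  motion:
    - [[0, 0, -5.5], [0, 0, 0], -0.75]
    - [[-1.5, -0.1, 0], [0, 0, -9], -0.75]
    - [[-1.4, -0.3, 0], [0, 0, -9], -0.75]
    - [[-1.4, -0.5, 0], [0, 0, -9], -0.75]
    - [[-1.3, -0.7, 0], [0, 0, -9], -0.75]
    - [[-1.1, -0.9, 0], [0, 0, -9], -0.75]
    - [[-1.0, -1.1, 0], [0, 0, -9], -0.75]
    - [[-0.8, -1.3, 0], [0, 0, -9], -0.75]
    - [[-0.6, -1.4, 0], [0, 0, -9], -0.75]
    - [[-0.3, -1.4, 0], [0, 0, -9], -0.75]
    - [[-0.1, -1.4, 0], [0, 0, -9], -0.75]
    - [[0, 0, 0], [0, 0, 0], -0.75]

```text
time: 13.5
position: [0.4357, 0.0722, 0.1561]
tool_rot: [2.144, 2.295, -0.002]
ft_force: [0.3, -0.8, -0.4]
grip_width: 0.276
grip_force: 20.0
```

Run:
```python
from h import *
print(ctrl.get_state()["position"])
q=plan((.436,.072,.081),94,claw=-.75)
```

```text
[0.43565587 0.07220555 0.15606531]
2 [[[0.0,0.0,3.8],[0.0,0.0,-0.1],-0.75],[[0.0,0.0,3.7],[0.0,0.1,0.0],-0.75]]
```

Emit:
drive_tool:
  motion:
    - [[0, 0, 3.5], [0, 0, 0], -0.75]
    - [[0, 0, 3], [0, 0, 0], -0.75]
    - [[0, 0, 1.1], [0, 0, 0], -0.75]
    - [[0, 0, 0], [0, 0, 0], -0.75]
    - [[0, 0, 0], [0, 0, 0], -0.25]
    - [[0, 0, 0], [0, 0, 0], -0.25]
    - [[0, 0, -3], [0, 0, 0], -0.25]
    - [[0, 0, -5], [0, 0, 0], -0.25]
    - [[0, 0, -4], [0, 0, 0], 0]

```text
time: 14.62
position: [0.4368, 0.0727, 0.2025]
tool_rot: [2.141, 2.296, 0.001]
ft_force: [0.5, -0.6, -0.4]
grip_width: 0.427
grip_force: 0.0
```

Run:
```python
from h import *
# handle middle: mean of wrist/top estimates
q=plan((.575,.213,.21),4,claw=0)
```

```text
10 [[[1.3,1.5,-0.1],[0.0,0.0,9.0],0],[[1.5,1.3,-0.1],[0.0,0.0,9.0],0],[[1.7,1.0,-0.1],[0.0,0.0,9.0],0],[[1.8,0.7,-0.1],[0.0,0.0,9.0],0],[[1.9,0.4,-0.1],[0.0,0.0,9.0],0],[[2.0,0.1,0.0],[0.0,0.0,9.0],0],[[2.0,-0.2,-0.1],[0.0,0.0,9.0],0],[[1.9,-0.5,0.0],[0.0,0.0,9.0],0],[[1.8,-0.8,-0.1],[0.0,-0.1,9.0],0],[[1.7,-1.0,0.0],[0.1,0.0,9.0],0]]
```

Emit:
drive_tool:
  motion:
    - [[1.3, 1.5, 0], [0, 0, 9], 0]
    - [[1.5, 1.3, 0], [0, 0, 9], 0]
    - [[1.7, 1.0, -0.1], [0, 0, 9], 0]
    - [[1.8, 0.7, -0.1], [0, 0, 9], 0]
    - [[1.9, 0.4, -0.1], [0, 0, 9], 0]
    - [[2.0, 0.1, 0], [0, 0, 9], 0]
    - [[2.0, -0.2, -0.1], [0, 0, 9], 0]
    - [[1.9, -0.5, 0], [0, 0, 9], 0]
    - [[1.8, -0.8, -0.1], [0, 0, 9], 0]
    - [[1.7, -1.0, 0], [0, 0, 9], 0]
    - [[0, 0, 0], [0, 0, 0], 0]

```text
time: 16.0
position: [0.5755, 0.2138, 0.2059]
tool_rot: [-3.139, -0.113, -0.002]
ft_force: [-0.3, -0.2, -0.4]
grip_width: 0.5
grip_force: 0.0
```

Run:
```python
from h import *
im=ctrl.get_image("scene"); cv2.imwrite("pics/s3.png",cv2.resize(im[130:310,150:400],(750,540),interpolation=cv2.INTER_CUBIC)[:,:,::-1])
print(ctrl.get_state()["joint_positions"].round(2))
q=plan((.575,.2135,.153),4,claw=0)
```

```text
[ 0.24  0.41 -0.8   1.63  0.31  1.23 -2.12]
1 [[[0.0,0.0,5.3],[0.0,0.0,0.2],0]]
```

View pics/s3.png

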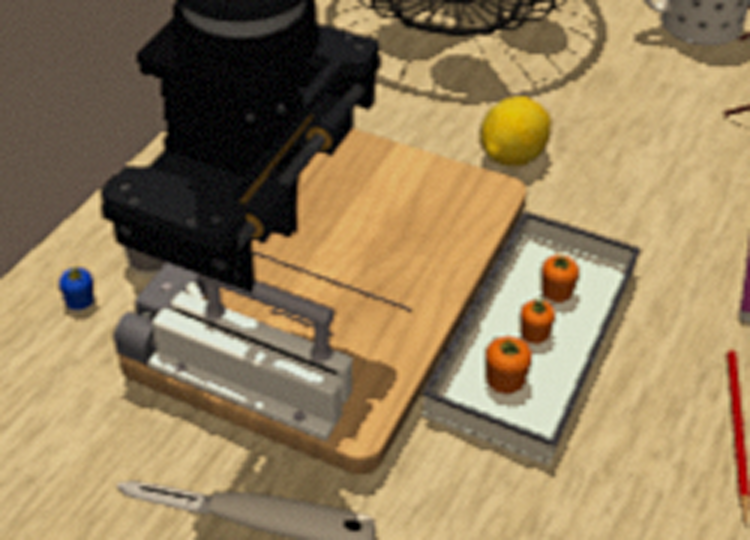

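All three tops stand in the tray, at (560,277), (537,320) and (507,365). The gripper is over the handle bar, so I descend and grip it.

Emit:
drive_tool:
  motion:
    - [[0, 0, 3], [0, 0, 0], 0]
    - [[0, 0, 2.3], [0, 0, 0], 0]
    - [[0, 0, 0], [0, 0, 0], 0]
    - [[0, 0, 0], [0, 0, 0], -0.9]
    - [[0, 0, 0], [0, 0, 0], -0.9]
    - [[0, 0, 0], [0, 0, 0], -0.9]
    - [[0, 0, 0], [0, 0, 0], -0.9]
    - [[0, 0, 0], [0, 0, 0], -0.9]
    - [[0, 0, 0], [0, 0, 0], -0.9]
    - [[0, 0, 0], [0, 0, 0], -0.9]
  force: 50

```text
time: 17.3
position: [0.5752, 0.2139, 0.1527]
tool_rot: [-3.138, -0.11, -0.002]
ft_force: [0.3, 4.1, 2.1]
grip_width: 0.13
grip_force: 50.0
```

Run:
```python
from h import *
s=ctrl.get_state(); p=s["position"]; print(p,R.from_rotvec(s["tool_rot"]).as_matrix()[:,0])
# target: bar 7 mm fence side of line mid, 85 mm pull along -board y, yaw ~3.7..4.4
for yaw in (3.3,4.4): print(np.round(p+.085*np.array([np.sin(np.radians(yaw)),-np.cos(np.radians(yaw)),0]),4))
L=np.array([.579,.1205]); print("line check",L+.007*np.array([-.066,.998]))
im=ctrl.get_image("scene"); cv2.imwrite("pics/s4.png",im[:,:,::-1])
```

```text
[0.575193   0.21386347 0.15271974] [0.99752455 0.07031164 0.00102378]
[0.5801 0.129  0.1527]
[0.5817 0.1291 0.1527]
line check [0.578538 0.127486]
```

Emit:
drive_tool:
  motion:
    - [[0, 0.7, 0], [0, 0, 0], -0.9]
    - [[0, 1, 0], [0, 0, 0], -0.9]
    - [[0, 1, 0], [0, 0, 0], -0.9]
    - [[0, 1, 0], [0, 0, 0], -0.9]
    - [[0, 1, 0], [0, 0, 0], -0.9]
    - [[0, 1, 0], [0, 0, 0], -0.9]
    - [[0, 1, 0], [0, 0, 0], -0.9]
    - [[0, 1, 0], [0, 0, 0], -0.9]
    - [[0, 0.8, 0], [0, 0, 0], -0.9]
    - [[0, 0, 0], [0, 0, 0], -0.9]
    - [[0, 0, 0], [0, 0, 0], -0.9]

```text
time: 18.73
position: [0.5805, 0.1318, 0.1527]
tool_rot: [-3.134, -0.113, -0.001]
ft_force: [1.4, 9.5, 0.4]
grip_width: 0.13
grip_force: 50.0
```

Run:
```python
from h import *
s=ctrl.get_state(); p=s["position"]; print(p,np.linalg.norm(p-[.575193,.21386,.15272]),s["ft_force"].round(1))
im=ctrl.get_image("top"); cv2.imwrite("pics/t5.png",cv2.resize(im[165:265,175:305],(780,600),interpolation=cv2.INTER_CUBIC)[:,:,::-1])
im=ctrl.get_image("scene");a=cv2.resize(im[190:280,180:300],(800,600),interpolation=cv2.INTER_CUBIC)[:,:,::-1]; cv2.imwrite("pics/s5.png",a)
```

```text
[0.58048674 0.13183401 0.15272071] 0.08219663632227762 [1.4 9.5 0.4]
```

View pics/s5.png

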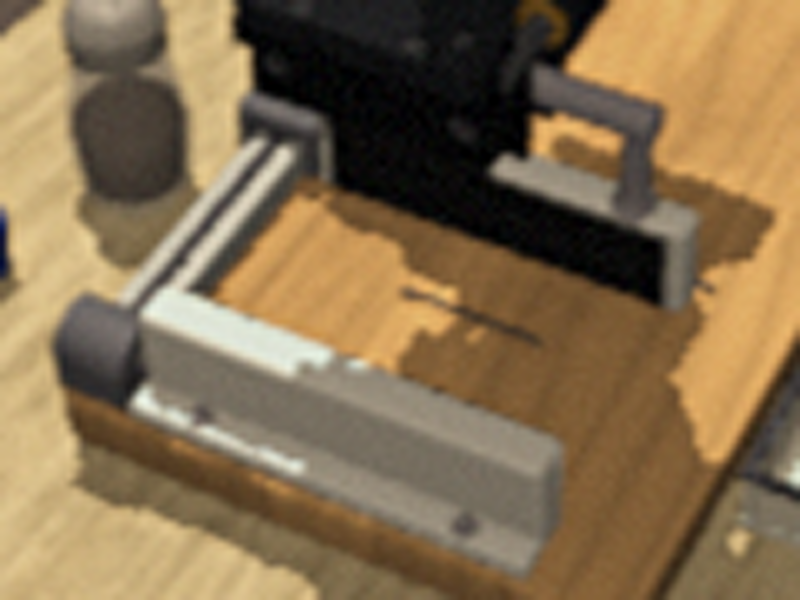

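View pics/t5.png

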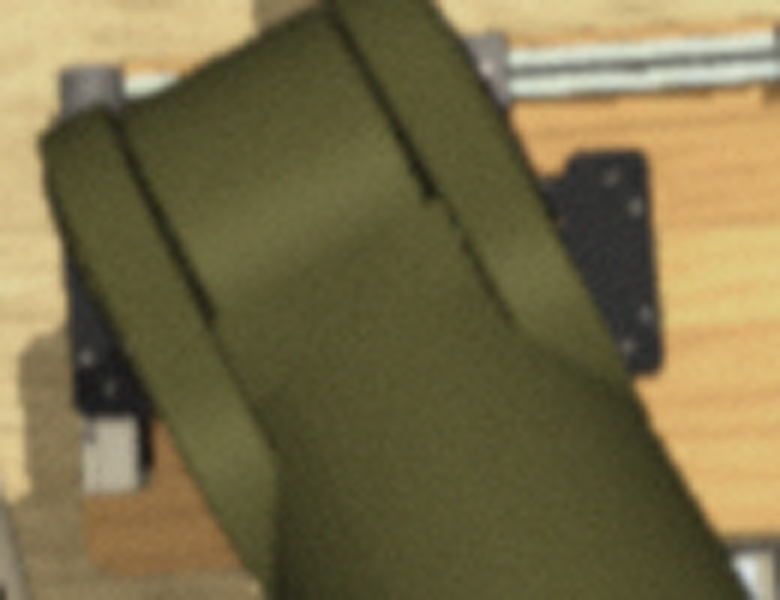

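The scene crop shows the jaw drawn back, with the near end of the long line just emerging beyond the plate at (713,287); the top view is blocked by the arm. TCP travel is 82.2 mm, so it needs about 2.8 mm more. I'll check this against the line in the scene image after the nudge.

Emit:
drive_tool:
  motion:
    - [[0, 0.3, 0], [0, 0, 0], -0.9]
    - [[0, 0, 0], [0, 0, 0], -0.9]
    - [[0, 0, 0], [0, 0, 0], -0.9]
    - [[0, 0, 0], [0, 0, 0], -0.9]

```text
time: 19.32
position: [0.5807, 0.1291, 0.1527]
tool_rot: [-3.134, -0.114, -0.001]
ft_force: [-0.3, 10.1, 1.8]
grip_width: 0.132
grip_force: 50.0
```

Run:
```python
from h import *
s=ctrl.get_state(); p=s["position"]; print(p,np.linalg.norm(p-[.575193,.21386,.15272]),s["ft_force"].round(1),s["grip_force"])
im0=cv2.imread("pics/scene0.png"); im=np.mean([ctrl.get_image("scene").astype(float) for _ in range(6)],0)[:,:,::-1].astype(np.uint8)
f=lambda a:cv2.resize(a[215:245,265:300],(400,343),interpolation=cv2.INTER_CUBIC)
K,o,A=cam("scene")
def proj(X):
    c=A.T@(np.array(X)-o); return np.array([K[0,2]+K[0,0]*c[0]/-c[2],K[1,2]-K[1,1]*c[1]/-c[2]])
# scene-camera line ends in the initial picture vs. projections; jaw corners for travel q
th=np.radians(4.); ex=np.array([np.cos(th),np.sin(th)]); ey=np.array([-np.sin(th),np.cos(th)])
M=np.array([.5795,.1205])
print("line near/far",proj([*(M-.065*ex),.029]),proj([*(M+.065*ex),.029]))
out=f(im)
for q,col in ((0,(0,255,0)),(.004,(0,0,255)),(-.004,(255,0,0))):
    a=(proj([*(M-.066*ex+q*ey),.030])-[265,215])*400/35; b=(proj([*(M-.066*ex+q*ey),.067])-[265,215])*400/35
    cv2.line(out,tuple(int(v) for v in a),tuple(int(v) for v in b),col,1)
cv2.imwrite("pics/s6.png",np.hstack([f(im),out]))
```

```text
[0.58065992 0.12913049 0.15271784] 0.08490569288592933 [-0.3 10.1  1.8] 50.00940877944231
line near/far [287.75893968 232.38546872] [234.56333536 213.30910631]
```

View pics/s6.png

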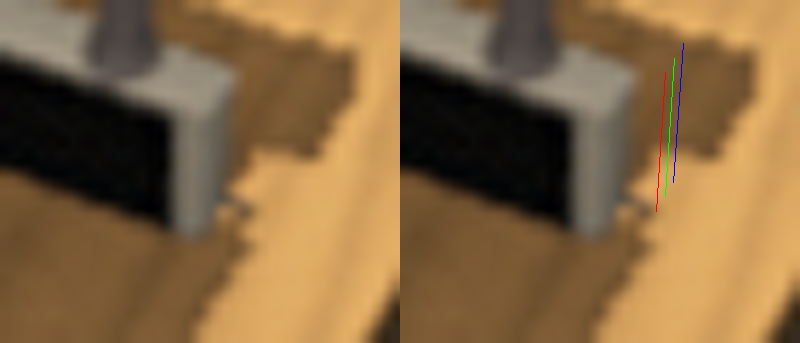

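The crop shows the plate's near end with the line end emerging at about (245,207); level to within a few mm, but too coarse to tell more. I'll check the travel numerically by plane-warping the rest picture.

Run:
```python
from h import *
K,o,A=cam("scene"); C=np.diag([1,-1,-1.])
def Hz(z): # world plane (x,y,1)->pixel
    P=K@C@A.T@np.hstack([np.eye(3),-o[:,None]]); return np.c_[P[:,0],P[:,1],P[:,2]*z+P[:,3]]
im0=cv2.imread("pics/scene0.png"); im=np.mean([ctrl.get_image("scene").astype(float) for _ in range(6)],0)[:,:,::-1].astype(np.float32)
th=np.radians(4.); ex=np.array([np.cos(th),np.sin(th)]); ey=np.array([-np.sin(th),np.cos(th)])
M=np.array([.5795,.1205])
# rectified board-frame patches (0.5 mm/px): u along board x from M, v along board y
def rect(img,z,x0,x1,y0,y1,s=.0005):
    B=np.array([[ex[0]*s,ey[0]*s,(M+x0*ex+y0*ey)[0]],[ex[1]*s,ey[1]*s,(M+x0*ex+y0*ey)[1]],[0,0,1]])
    return cv2.warpPerspective(img.astype(np.float32),Hz(z)@B,(int((x1-x0)/s),int((y1-y0)/s)),flags=cv2.INTER_LINEAR|cv2.WARP_INVERSE_MAP)
g=lambda a:cv2.cvtColor(a,cv2.COLOR_BGR2GRAY)
for nm,z,x0,x1,y0,y1 in (("plate top",.067,-.075,-.03,-.008,.025),("bar/post",.103,-.06,-.025,-.008,.022)):
    t=g(rect(im,z,x0,x1,y0,y1)); t0=g(rect(im0,z,x0-.012,x1+.012,y0+.085-.015,y1+.085+.015))
    for k in ("int","grad"):
        a,b=(t,t0) if k=="int" else (np.abs(cv2.Sobel(cv2.GaussianBlur(t,(0,0),2),-1,0,1)),np.abs(cv2.Sobel(cv2.GaussianBlur(t0,(0,0),2),-1,0,1)))
        r=cv2.matchTemplate(b,a,cv2.TM_CCOEFF_NORMED); _,m,_,l=cv2.minMaxLoc(r)
        print(nm,k,"ncc %.2f dx %.1f mm travel %.1f mm"%(m,(l[0]*.5-12),85+l[1]*.5-15))
# profile along board y of the line at rest (scene), near-end bit x=-.062
l0=g(rect(im0,.029,-.062,-.02,-.012,.012)).mean(1); print("line y offset from M (mm):",np.argmin(cv2.GaussianBlur(l0,(1,5),0))*.5-12)
print(np.mean([ctrl.get_state()["ft_force"] for _ in range(5)],0).round(1))
```

```text
plate top int ncc 0.76 dx 1.0 mm travel 82.0 mm
plate top grad ncc 0.61 dx -2.5 mm travel 88.0 mm
bar/post int ncc 0.63 dx -3.5 mm travel 92.0 mm
bar/post grad ncc 0.37 dx -7.0 mm travel 98.0 mm
line y offset from M (mm): 2.5
[0.4 9.4 1.2]
```

Run:
```python
from h import *
K,o,A=cam("scene"); C=np.diag([1,-1,-1.])
P=K@C@A.T@np.hstack([np.eye(3),-o[:,None]])
im0=cv2.imread("pics/scene0.png").astype(np.float32); im=np.mean([ctrl.get_image("scene").astype(float) for _ in range(6)],0)[:,:,::-1].astype(np.float32)
th=np.radians(4.); ex=np.array([np.cos(th),np.sin(th)]); ey=np.array([-np.sin(th),np.cos(th)]); M=np.array([.5795,.1205])
def prof(img,z,x0,x1,y0,y1,s=.001):
    H=np.c_[P[:,0],P[:,1],P[:,2]*z+P[:,3]]; q=M+x0*ex+y0*ey
    B=np.array([[ex[0]*s,ey[0]*s,q[0]],[ex[1]*s,ey[1]*s,q[1]],[0,0,1]])
    w=cv2.warpPerspective(img,H@B,(round((x1-x0)/s),round((y1-y0)/s)),flags=cv2.INTER_LINEAR|cv2.WARP_INVERSE_MAP)
    return w[...,0].mean(1).round().astype(int)   # blue: white plate vs wood
for x0,x1 in ((-.056,-.048),(-.035,-.028)):
    print("now ",prof(im,.067,x0,x1,-.012,.03).tolist()); print("rest",prof(im0,.067,x0,x1,.073,.115).tolist())
print("line",prof(im0,.029,-.06,-.045,-.012,.012).tolist(),prof(im0,.029,.02,.055,-.012,.012).tolist())
```

```text
now  [95, 95, 92, 85, 76, 66, 59, 53, 50, 48, 47, 47, 47, 48, 51, 61, 76, 92, 106, 115, 121, 123, 124, 124, 125, 126, 128, 128, 126, 120, 108, 92, 75, 57, 41, 28, 19, 14, 11, 9, 7, 7]
rest [83, 83, 83, 81, 80, 80, 80, 80, 79, 79, 79, 78, 77, 80, 90, 111, 137, 160, 177, 185, 188, 189, 187, 183, 179, 169, 156, 143, 125, 103, 79, 59, 46, 54, 81, 113, 138, 159, 175, 183, 187, 189]
now  [63, 63, 63, 63, 63, 63, 63, 63, 63, 62, 61, 60, 59, 58, 59, 63, 68, 74, 79, 84, 89, 92, 95, 98, 100, 105, 110, 115, 117, 114, 103, 84, 63, 43, 26, 14, 8, 5, 5, 6, 6, 6]
rest [51, 50, 48, 48, 50, 51, 51, 52, 52, 53, 52, 52, 53, 55, 60, 69, 84, 98, 108, 117, 122, 123, 122, 115, 107, 100, 96, 95, 95, 88, 71, 51, 37, 41, 60, 86, 112, 139, 162, 176, 183, 188]
line [75, 75, 75, 75, 75, 75, 75, 75, 76, 76, 74, 71, 65, 59, 55, 55, 58, 64, 68, 72, 74, 74, 74, 74] [76, 76, 76, 76, 76, 76, 76, 76, 77, 76, 74, 70, 65, 60, 58, 59, 63, 67, 71, 74, 76, 77, 77, 77]
```

By its outer top edge the jaw has travelled 84.2 mm in the image, and by the arm 84.9 mm. Both agree with level with the line, so I hand in while gripping.

Run:
```python
from bench import ctrl
print(ctrl.close_job())
```

```text
the job is handed in; nothing more can be done
None
```

All three carrot tops are in the scraps tray, and the job was handed in with the gripper holding the jaw drawn back at the long line: 84.9 mm of travel by the arm and about 84 mm by the camera, against 85 mm wanted.

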